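# Index the board carrier to the test station and zero the meter dial

### The arm

A 6-joint arm with a two-finger parallel gripper is mounted at the origin on the work surface. World frame = base frame: x ahead of the robot, y to its left, z up, the work surface at z = 0. Lengths are in m, angles in rad, forces in N, time in s.
With the tool pointing down it reaches from about 0.35 to 0.725 m from the base axis. Payload 6 kg.
Tool frame: the origin (TCP) lies at the very end of the fingers, on their centre line; the grasp point (between the pads) lies 19 mm behind it; z points along the fingers, y is the line along which they close (so a half turn about z gives the same grasp; the last joint's range is limited). The gripper opens to 85 mm and grips with 20 to 120 N. Pads are 22 mm wide; open, the fingers measure 114 mm over their backs; the gripper's body (76 mm by 85 mm) begins 54 mm behind the grasp point. The pads swing forward as they close: fully open they stand 13 mm farther back than shut.
Start: joints at [-0.969, 0.04, 0.085, 0, -1.615, -0.334], TCP at [0.159, -0.579, 0.231] pointing down, gripper open.
Joint ranges: [-2.56, 2.56], [-1.29, 2.01], [-1.08, 1.49], [-3.29, 1.98], [-2.81, -0.18], [-2.99, 2.99]. Speed limits (rad/s): [2.57, 2.57, 3.01, 3.14, 3.14, 3.14].

### API

Orientations are given as a unit quaternion [w, x, y, z].
In Python, from plant import get_state, eyes, hand_in gives the robot as it stands.
- The arm moves only by the shell command python3 -m handwheel 'ROWS' [OPENING] [FORCE]. ROWS is JSON, a list of rows, each a list of 6 numbers: the shift along the world's x, y, z in mm, then the turn, a rotation vector about the world's x, y, z in degrees. In form: [[tx, ty, tz, rx, ry, rz], ...]. A call has 1 to 12 rows; each row is the pose to reach, as a shift and turn from the pose commanded when the call began; what a row does not reach only later rows make up. A row lasts 1/10 s, in which the tool goes at most 50 mm and 8.59 degrees, less where a joint would pass 70% of its speed; a pose out of reach is approached as far as the arm can. A call with a gripper value outside its range is refused whole. OPENING is the closure, from 0 (fully open) to 1 (shut), set as the call begins (- or left out, the last holds). The fingers move at their own pace and stop on an object; FORCE is the grip in N (left out, the last holds). Time passes only in rows, so rows that repeat a pose let the fingers close. It gives the time, the measured TCP pose, the force, the opening and the grip force at its end, in the units of the state.
- get_state(): the state, without advancing time (a new reading comes with each control period).
- eyes.snapshot(name): name is "side" or "top"; returns the picture (420x560x3 uint8, red, green, blue); there is no depth.
- eyes.camera_params(name): a dict with "fx", "fy", "cx", "cy" (pixels), "xyz" and "attitude" of the camera in the world. Camera axes: x right, y up, looking along -z (the intrinsics and any distortion apply to the point x, -y, -z); pixel columns grow to the right and rows downward; lengths in m; the calibration is good to about 2 mm. A picture is of the moment at which its call begins. camera_params takes no time and is no camera call.
- hand_in(): hands the job in; it is judged then, once.
The state is a dict: "time": time; "joint_positions": joint angles; "qvel": joint speeds; "effort": joint torques, N m; "tool_pos": TCP position; "tcp_rot": TCP orientation; "wrist_force": force on the tool from outside, world axes, zero at the start; "moment": the same for the moment, N m; "grip_width": finger opening in m; "grasp_force": force on a finger pad.
Only numpy, scipy, OpenCV 4.12 (cv2) and the standard library are available. Lean on these libraries where they do the work, as an engineer would, in place of code of your own. Each camera call takes 0.05 s, during which the arm holds its last target. There are 200 camera calls.

### The job

Push the board carrier along its rail from the load end to the test station, the middle notch beside the clear contact block, so that its spring plunger clicks into that notch, without overrunning the station by more than 25 mm. Then turn the dial on top of the bench meter until its pointer stands at the zero mark, and let go. Leave the other things on the bench alone.

Things in the scene. Friction and masses are not known exactly. Their poses are not given: they have to be found in the camera images.
- rail: Fixed transfer rail: orange-brown base 150 x 400 x 12 mm, x -55 to +95 mm, with two steel guide bars and, at x = +55 mm, a steel strip (top at 24 mm) with 9 mm notches at y = -120 (load), +20 (test), +120 mm (unload). Origin on the bench, mid-length, under the carrier's line of travel; +y = travel direction. A clear block, 64 mm long, 70 mm high, stands at x = +83, y = +20 mm by the test notch.
- test_station (a point): Point at the middle (test) notch on the carrier's line of travel (rail x = 0, y = +20 mm), 36 mm above the bench; axes as the rail. The carrier plate's top is centred here, along y, when the carrier is home; its tab then stands at x = -33 mm.
- carrier (a joint): Carrier position (m) along the rail's +y: 0 at the load notch, 0.140 at the test notch, 0.240 at the unload notch; stops at -0.015 and 0.255. Slides with about 1.5 N of friction; leaving a notch takes about 7 N; within about 3 mm of a notch the spring plunger draws it in when it is let go.
- carrier_tab (a point): Top centre (72 mm above the bench) of the upright dark steel push tab: 32 mm in x, 12 mm in y (travel), 36 mm high; axes as the rail. It stands on the robot's side of the aluminium carrier plate (92 x 100 mm, top at 36 mm), with 44 mm of clear plate before and behind it. Circuit board on the rest, its parts (to 55 mm) 28 mm off the tab; the brass-capped plunger is in line with the tab.
- meter: Fixed bench meter, light grey case 160 x 140 mm, top 56 mm above the bench; origin on the bench under its centre, below the dial. On top a white scale disc, 112 mm in diameter, with ticks every 15 degrees; the zero mark is the long broad one along the meter's +x, continued by a dark bar on the case.
- dial (a joint): Angle (rad) of the dial, counter-clockwise from above; 0 = pointer at the zero mark; range -1.6 to 1.6. Turns with about 0.05 N m of friction and stays where it is left.
- dial_grip (a point): Point on the dial's axis to put between the pads, 94 mm above the bench. Dial: black disc of 48 mm diameter (top at 70 mm) with an upright grip bar 44 mm long, 14 mm thick, from 70 to 100 mm. x = the pointer's direction, along the bar; close the fingers along y. A thin dark pointer reaches 46 mm from the axis; a white line on the bar's top marks the pointer's side.
- screwdriver: Bystander: screwdriver lying on the bench, beyond the rail. Leave alone.
- tape_roll: Bystander: black roll, 80 mm diameter, 19 mm high, lying near the load end of the rail. Leave alone.
- spare_board: Bystander: spare circuit board 60 x 90 mm, up to 22 mm high, lying beyond the meter. Leave alone.
- parts_bin: Bystander: open black parts bin 120 x 90 x 50 mm, to the robot's right. Leave alone.

How it is judged:
By the outcome, as a careful person would: the job done as asked, in the order asked, and still so for the second after the job is handed in, with the robot touching nothing.
It also fails if it takes over 51 s, if anything falls off the work surface, if the arm or the gripper's body presses on something with over 40 N, if the wrist force passes 120 N, or if a joint passes its speed limit or range.

## Working session

There is one attempt and no reset: what is moved stays moved. The work goes in short steps, Python scripts to look and compute and a shell command to move; the robot and the scene stay as the last step left them, time stands still between calls to the robot, and variables do not carry over. Pictures are saved under pics/ and viewed, at most 10 in all, crops included, and the job is handed in when it is done.

```bash
mkdir -p pics; ls
python3 - <<'E'
from plant import get_state, eyes
import cv2
for n in("top","side"):
    cv2.imwrite(f"pics/{n}0.png",cv2.cvtColor(eyes.snapshot(n),cv2.COLOR_RGB2BGR)); print(eyes.camera_params(n))
s=get_state();print(s["time"],s["tool_pos"],s["tcp_rot"],s["grip_width"])
E
```

```text
pics
{'fx': 520.4080521940917, 'fy': 520.4080521940917, 'cx': 281.79510110422575, 'cy': 197.99103111893064, 'xyz': array([ 0.47544329, -0.08450431,  1.54110096]), 'attitude': array([ 0.7110302 ,  0.02520709, -0.03030137, -0.7020559 ])}
{'fx': 442.618872137298, 'fy': 442.618872137298, 'cx': 286.7868998882342, 'cy': 206.89115162727188, 'xyz': array([ 0.50625491, -0.95459092,  0.9254529 ]), 'attitude': array([ 0.9194727 ,  0.39209556, -0.01902053, -0.02166199])}
0.1 [ 0.15876009 -0.57831843  0.23037656] [-1.66706655e-04 -1.33507618e-01  9.91047476e-01  7.67591407e-04] 0.08535921289591876
```

View pics/top0.png

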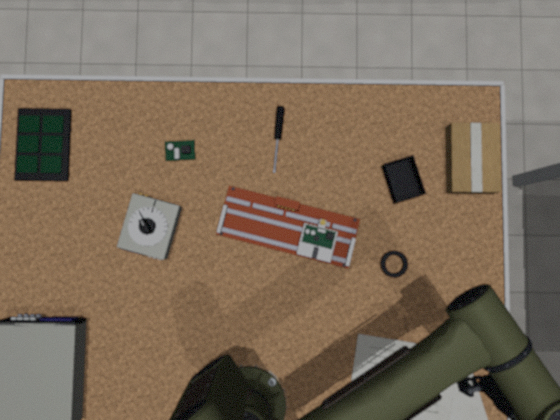

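View pics/side0.png

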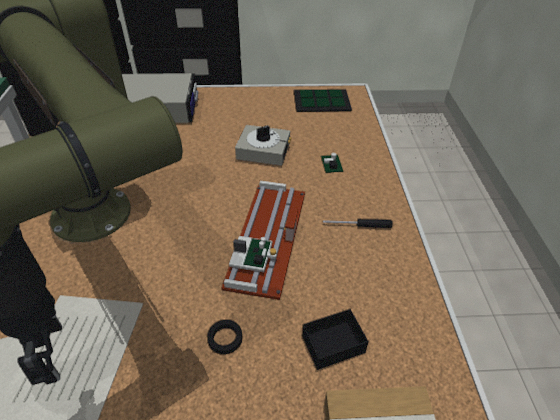

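```bash
cat > h.py <<'E'
import numpy as np, cv2
from scipy.spatial.transform import Rotation as R
from plant import eyes, get_state
def ray(n,px):
    c=eyes.camera_params(n); q=c["attitude"]
    d=np.array([(px[0]-c["cx"])/c["fx"],-(px[1]-c["cy"])/c["fy"],-1.])
    return np.array(c["xyz"]),R.from_quat([q[1],q[2],q[3],q[0]]).apply(d)
def hit(n,px,z):
    o,d=ray(n,px); return o+d*(z-o[2])/d[2]
def proj(n,p):
    c=eyes.camera_params(n); q=c["attitude"]
    v=R.from_quat([q[1],q[2],q[3],q[0]]).inv().apply(np.array(p)-c["xyz"])
    return np.array([c["cx"]-c["fx"]*v[0]/v[2],c["cy"]+c["fy"]*v[1]/v[2]])
E
python3 - <<'E'
from h import *
t=cv2.imread("pics/top0.png");s=cv2.imread("pics/side0.png")
f=lambda im,x,y,w,h,k:cv2.resize(im[y:y+h,x:x+w],(w*k,h*k),interpolation=cv2.INTER_CUBIC)
cv2.imwrite("pics/c1.png",np.vstack([f(t,210,180,160,90,5)]))
a=f(t,110,185,80,80,5);b=f(s,225,115,80,80,5)
cv2.imwrite("pics/c2.png",np.hstack([a,b]))
for n,im in(("top",t),("side",s)):
    hsv=cv2.cvtColor(im,cv2.COLOR_BGR2HSV)
    m=cv2.inRange(hsv,(0,150,50),(10,255,255))
    m=cv2.morphologyEx(m,cv2.MORPH_CLOSE,np.ones((9,9)))
    cs,_=cv2.findContours(m,0,2); c=max(cs,key=cv2.contourArea)
    P=np.array([hit(n,p[0],.012)[:2] for p in c],np.float32)
    r=cv2.minAreaRect(P); print(n,r)
E
```

```text
top ((0.5145601034164429, -0.11407944560050964), (0.39671841263771057, 0.1512574851512909), 75.94383239746094)
side ((0.5138977766036987, -0.11520214378833771), (0.4050368666648865, 0.1504647135734558), 76.21224975585938)
```

View pics/c1.png

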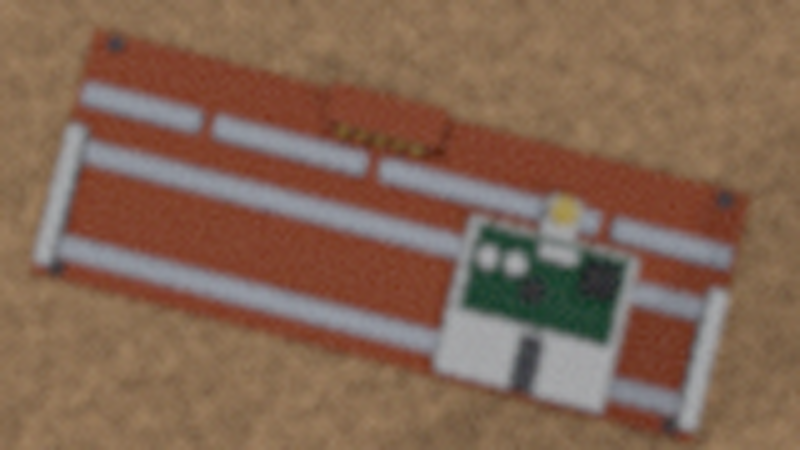

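View pics/c2.png

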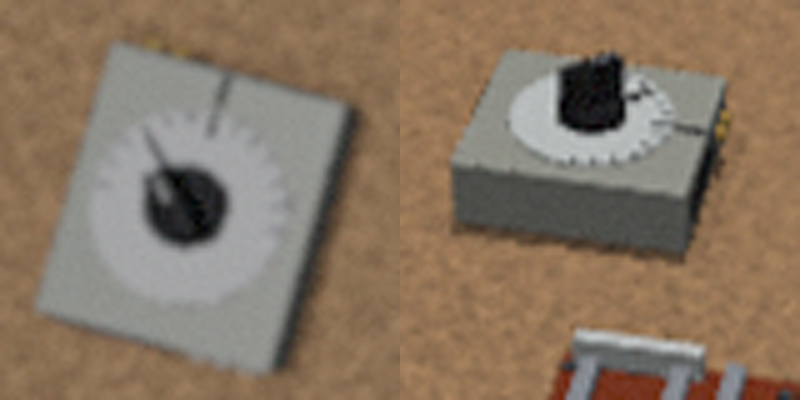

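The top view shows the rail with its load end at the right and the carrier already a little past the load notch: notch at about (331,225), tab top near (316,249). The meter is at the left, its dial near (147,226), with the pointer about 40° counter-clockwise of the zero bar.

Run:
```python
from h import *
t=cv2.imread("pics/top0.png");s=cv2.imread("pics/side0.png")
c1=lambda x,y:((x+.5)/5-.5+210,(y+.5)/5-.5+180)
c2=lambda x,y:((x+.5)/5-.5+110,(y+.5)/5-.5+185)
N=np.array([hit("top",c1(*p),.024)[:2] for p in((605,226),(373,167),(207,125))])
print("notches",N, np.linalg.norm(N[1]-N[0]),np.linalg.norm(N[2]-N[1]))
d=N[2]-N[0]; print("yaw deg",np.degrees(np.arctan2(-d[0],d[1])))
print("plunger",hit("top",c1(565,211),.045))
# tab: dark pixels
def dark(im,x,y,w,h,th):
    g=im[y:y+h,x:x+w].max(2); m=(g<th).astype(np.uint8)
    k,l,st,ce=cv2.connectedComponentsWithStats(m); 
    return [(st[i]+[x,y,0,0,0],ce[i]+[x,y]) for i in range(1,k) if st[i][4]>5]
for r in dark(t,305,242,20,20,90): print("tabtop",r,hit("top",r[1],.062))
for r in dark(s,228,232,22,24,90): print("tabside",r)
g=cv2.cvtColor(t,cv2.COLOR_BGR2HSV)
m=((g[...,1]<25)&(g[...,2]>150)).astype(np.uint8); m[:,:110]=0;m[:,190:]=0;m[:185]=0;m[265:]=0
print(m.sum(), t[240,140],t[250,130],t[190,140])
print("dial",hit("top",c2(186,206),.066))
P=[hit("top",c2(*p),.0565)[:2] for p in((222,85),(212,132))]
print("zero pts",P); print("pointer tip",hit("top",c2(147,126),.06))
K=[hit("top",c2(*p),.056)[:2] for p in((113,42),(352,104),(277,372),(38,308))]
K=np.array(K);print(K,K.mean(0)); x=K[0]+K[1]-K[2]-K[3]; print("meter yaw",np.degrees(np.arctan2(x[1],x[0])))
print(np.linalg.norm(np.roll(K,-1,0)-K,axis=1))
```

```text
notches [[ 0.51835964 -0.23791232]
 [ 0.55104894 -0.10226261]
 [ 0.57435645 -0.00502305]] 0.13953291449419064 0.09999386267281947
yaw deg -13.519782409737221
plunger [ 0.52609289 -0.21272817  0.045     ]
tabtop (array([309, 242,  16,   5,  44]), array([318.45454545, 243.13636364])) [ 0.46494778 -0.19989706  0.062     ]
tabtop (array([313, 248,   5,  11,  34]), array([314.70588235, 252.67647059])) [ 0.4379277  -0.18947147  0.062     ]
tabside (array([233, 239,  13,  14, 145]), array([239.40689655, 245.75172414]))
tabside (array([247, 247,   3,   9,  18]), array([248.33333333, 252.        ]))
986 [167 166 165] [117 120 120] [ 74  96 124]
dial [0.50779563 0.2860531  0.066     ]
zero pts [array([0.57724604, 0.27018383]), array([0.55031774, 0.27502464])]
pointer tip [0.55308377 0.31118274 0.06      ]
[[0.60111175 0.33327494]
 [0.56736646 0.19587098]
 [0.41478883 0.23406498]
 [0.44920886 0.37042255]] [0.50811897 0.28340836]
meter yaw -13.89828057521304
[0.14148708 0.15728545 0.14063473 0.15637913]
```

```bash
python3 -m handwheel '[[28,39,0,0,0,-5],[56,78,0,0,0,-10],[84,116,-5,0,0,-15],[112,155,-10,0,0,-20],[140,194,-20,0,0,-25],[169,233,-30,0,0,-29.2],[197,272,-40,0,0,-29.2],[225,310,-50,0,0,-29.2],[253,349,-60,0,0,-29.2],[281,388,-80,0,0,-29.2],[281,388,-80,0,0,-29.2],[281,388,-80,0,0,-29.2]]' 0.4 20
python3 - <<'E'
from h import *
t=eyes.snapshot("top")[:,:,::-1];s=eyes.snapshot("side")[:,:,::-1]
f=lambda im,x,y,w,h,k:cv2.resize(im[y:y+h,x:x+w],(w*k,h*k),interpolation=cv2.INTER_CUBIC)
st=get_state();p=st["tool_pos"];print(p,st["tcp_rot"])
for z in(.036,.072): print(proj("side",[.4397,-.1911,z]))
print(proj("side",p),proj("top",p))
cv2.imwrite("pics/c3.png",np.hstack([f(t,270,190,80,80,5),f(s,200,190,80,80,5)]))
E
```

```text
time: 1.3
tool_pos: [0.4397, -0.1896, 0.1503]
tcp_rot: [-0.001, 0.119, 0.993, -0.0]
wrist_force: [-0.1, -0.7, 0.9]
grip_width: 0.0513
grasp_force: 0.0
[ 0.43962086 -0.19109653  0.15161387] [ 1.16256430e-04  1.20771955e-01  9.92680262e-01 -1.36161476e-04]
[239.44903329 250.97489593]
[238.66416352 241.82274248]
[236.76761303 220.08616499] [317.70705787 252.93257159]
```

View pics/c3.png

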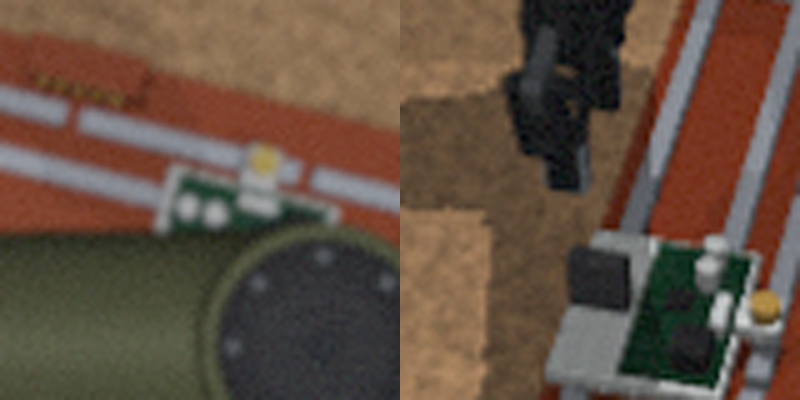

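The side view shows the open fingers above and behind the tab, whose front face spans columns 233–246 and rows 239–252. The projection predicted about (239,242–251), so it agrees. Next I descend and grip.

```bash
python3 -m handwheel '[[0,0,-40,0,0,0],[0,0,-75,0,0,0],[0,0,-95,0,0,0],[0,0,-106,0,0,0],[0,0,-106,0,0,0],[0,0,-106,0,0,0]]'; python3 -m handwheel '[[0,0,0,0,0,0],[0,0,0,0,0,0],[0,0,0,0,0,0],[0,0,0,0,0,0],[0,0,0,0,0,0],[0,0,0,0,0,0],[0,0,0,0,0,0],[0,0,0,0,0,0]]' 1 30
```

```text
time: 2.0
tool_pos: [0.4404, -0.1913, 0.0468]
tcp_rot: [0.001, 0.121, 0.993, -0.0]
wrist_force: [-0.3, -0.8, 1.1]
grip_width: 0.0515
grasp_force: 0.0
time: 2.8
tool_pos: [0.4404, -0.1907, 0.0463]
tcp_rot: [0.001, 0.12, 0.993, -0.0]
wrist_force: [-0.8, 1.2, 5.5]
grip_width: 0.0112
grasp_force: 34.2
```

```bash
python3 -m handwheel '[[2,9,0,0,0,0],[5,19,0,0,0,0],[7,29,0,0,0,0],[10,39,0,0,0,0],[12,49,0,0,0,0],[14,58,0,0,0,0],[17,68,0,0,0,0],[19,78,0,0,0,0],[21,87,0,0,0,0],[23,93,0,0,0,0],[24,97,0,0,0,0],[24,97,0,0,0,0]]'
python3 - <<'E'
from h import *
t=eyes.snapshot("top")[:,:,::-1];s=eyes.snapshot("side")[:,:,::-1]
f=lambda im,x,y,w,h,k:cv2.resize(im[y:y+h,x:x+w],(w*k,h*k),interpolation=cv2.INTER_CUBIC)
print(get_state()["tool_pos"],get_state()["wrist_force"])
cv2.imwrite("pics/c4.png",np.hstack([f(t,240,180,80,80,5),f(s,230,190,80,80,5)]))
E
```

```text
time: 4.0
tool_pos: [0.4644, -0.0926, 0.0463]
tcp_rot: [0.001, 0.12, 0.993, 0.0]
wrist_force: [-1.4, 1.0, 8.2]
grip_width: 0.0116
grasp_force: 34.7
[ 0.46436412 -0.09264339  0.04631448] [-1.07928462  1.78198834  8.73068662]
```

View pics/c4.png

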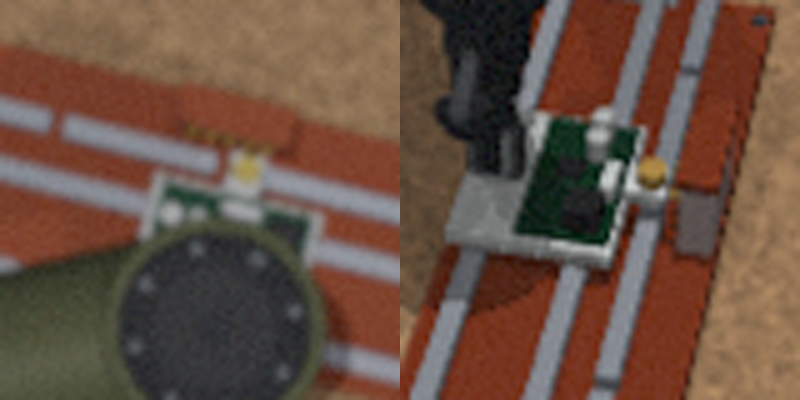

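The carrier's plunger is now at about (289,213) in the top view, just short of the test notch at (284,213).

```bash
python3 - <<'E'
from h import *
for z in (.04,.05):
    d=(hit("top",(284.2,213.0),.024)-hit("top",(288.95,213.25),z))[:2]*1000
    print(d, d@[.2385,.971])
E
python3 -m handwheel '[[1,3,0,0,0,0],[1.5,6,0,0,0,0],[1.5,6,0,0,0,0]]'; python3 -m handwheel '[[0.5,2,0,0,0,0],[0.5,2,0,0,0,0]]';python3 -m handwheel '[[0.5,2,0,0,0,0],[0.5,2,0,0,0,0]]'
```

```text
[ 1.34439192 13.53495172] 13.463075597588453
[ 1.83910387 13.32648305] 13.378641319482767
time: 4.4
tool_pos: [0.4657, -0.0869, 0.0463]
tcp_rot: [0.001, 0.12, 0.993, 0.0]
wrist_force: [-2.0, -0.1, 8.6]
grip_width: 0.0116
grasp_force: 34.6
time: 4.6
tool_pos: [0.4662, -0.0849, 0.0463]
tcp_rot: [0.001, 0.12, 0.993, 0.0]
wrist_force: [-2.2, 1.2, 8.6]
grip_width: 0.0112
grasp_force: 34.6
time: 4.8
tool_pos: [0.4668, -0.0826, 0.0463]
tcp_rot: [0.001, 0.12, 0.993, 0.0]
wrist_force: [-1.8, 3.0, 8.1]
grip_width: 0.0112
grasp_force: 34.7
```

```bash
for i in 1 2 3; do python3 -m handwheel '[[0.25,1,0,0,0,0],[0.25,1,0,0,0,0]]' | grep -E "tool_pos|wrist"; done
```

```text
tool_pos: [0.4671, -0.0813, 0.0463]
wrist_force: [-2.0, 3.9, 8.4]
tool_pos: [0.4675, -0.08, 0.0463]
wrist_force: [-1.9, 4.9, 8.9]
tool_pos: [0.4675, -0.0796, 0.0463]
wrist_force: [-1.5, 2.4, 9.1]
```

The pull toward the notch peaked and is now falling, and the plunger measurement agrees (13.4 mm covered), so I release and lift.

```bash
python3 -m handwheel '[[0,0,0,0,0,0],[0,0,0,0,0,0],[0,0,0,0,0,0],[0,0,0,0,0,0],[0,0,0,0,0,0]]' 0.4;  python3 -m handwheel '[[0,0,20,0,0,0],[0,0,60,0,0,0],[0,0,105,0,0,0],[0,45,115,0,0,0],[0,95,115,0,0,0],[5,140,115,0,0,0],[5,140,115,0,0,0]]'
python3 - <<'E'
from h import *
t=eyes.snapshot("top")[:,:,::-1];s=eyes.snapshot("side")[:,:,::-1]
f=lambda im,x,y,w,h,k:cv2.resize(im[y:y+h,x:x+w],(w*k,h*k),interpolation=cv2.INTER_CUBIC)
print(get_state()["tool_pos"],get_state()["wrist_force"])
cv2.imwrite("pics/c5.png",np.hstack([f(t,240,180,80,80,5),f(s,230,170,80,80,5)]))
E
```

```text
time: 5.9
tool_pos: [0.4668, -0.0806, 0.045]
tcp_rot: [-0.0, 0.121, 0.993, 0.0]
wrist_force: [-0.1, -0.3, 1.3]
grip_width: 0.0512
grasp_force: 0.0
time: 6.6
tool_pos: [0.4719, 0.0633, 0.1599]
tcp_rot: [-0.0, 0.118, 0.993, 0.0]
wrist_force: [-0.4, -0.1, -0.0]
grip_width: 0.0513
grasp_force: 0.0
[0.47188576 0.06024718 0.16003167] [-0.13893374 -0.00595136  0.44527222]
```

View pics/c5.png

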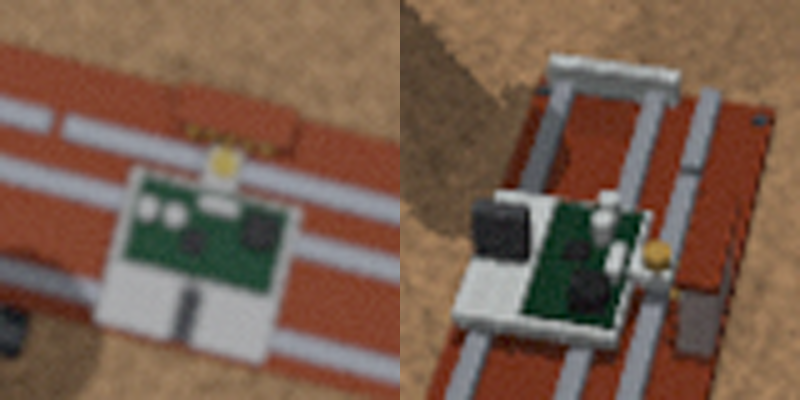

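The carrier is centred beside the clear block, with the plunger at about (284.7,212) over the test notch. I check it numerically while setting up the dial move.

Run:
```python
from h import *
def yel(im,box,k=1,off=(0,0)):
    h=cv2.cvtColor(im,cv2.COLOR_BGR2HSV);m=cv2.inRange(h,(18,80,110),(35,255,255))
    x,y,w,hh=box;mm=np.zeros_like(m);mm[y:y+hh,x:x+w]=m[y:y+hh,x:x+w]
    ys,xs=np.nonzero(mm);return np.array([xs.mean(),ys.mean()]),len(xs)
t0=cv2.imread("pics/top0.png");t0=cv2.resize(t0[180:270,210:370],(800,450),interpolation=cv2.INTER_CUBIC)
a,n=yel(t0,(540,185,50,50));b,k=yel(cv2.imread("pics/c5.png"),(200,140,45,45))
print(a,n,b,k)
A=hit("top",(a+.5)/5-.5+[210,180],.045)[:2];B=hit("top",(b+.5)/5-.5+[240,180],.045)[:2]
u=np.array([.2385,.971]);print("moved",(B-A)@u,"from load notch",(B-[.51836,-.23791])@u,"past test",(B-[.55105,-.10226])@u)
print(get_state()["tool_pos"],get_state()["time"])
```

```text
[564.22958057 209.97571744] 453 [224.23491379 160.71767241] 464
moved 0.11284744066374086 from load notch 0.1397163673720708 past test 0.00020365237207078165
[0.47188576 0.06024718 0.16003167] 6.7
```

```bash
python3 -m handwheel '[[6,37,0,0,0,7],[12,74,0,0,0,15],[18,111,-5,0,0,22],[24,148,-10,0,0,29],[30,186,-15,0,0,36],[36,224,-20,0,0,44],[36,224,-25,0,0,44],[36,224,-30,0,0,44],[36,224,-30,0,0,44]]' 0.3 20
python3 - <<'E'
from h import *
s=eyes.snapshot("side")[:,:,::-1]
f=lambda im,x,y,w,h,k:cv2.resize(im[y:y+h,x:x+w],(w*k,h*k),interpolation=cv2.INTER_CUBIC)
st=get_state();p=st["tool_pos"];print(p,st["joint_positions"])
for z in(.07,.1): print(proj("side",[.508,.2845,z]))
print(proj("side",p))
cv2.imwrite("pics/c6.png",f(s,220,100,90,80,7))
E
```

```text
time: 7.6
tool_pos: [0.508, 0.2818, 0.1294]
tcp_rot: [-0.001, -0.259, 0.966, -0.0]
wrist_force: [-0.6, -0.1, 1.2]
grip_width: 0.06
grasp_force: 0.0
[0.50822709 0.28189479 0.13017579] [ 8.51354549e-01  2.70820363e-03 -1.37086550e-01  4.73926413e-05
 -1.43148466e+00 -1.89838316e+00]
[262.48688041 135.48569526]
[262.30551886 127.92376175]
[262.19937094 120.53746886]
```

View pics/c6.png

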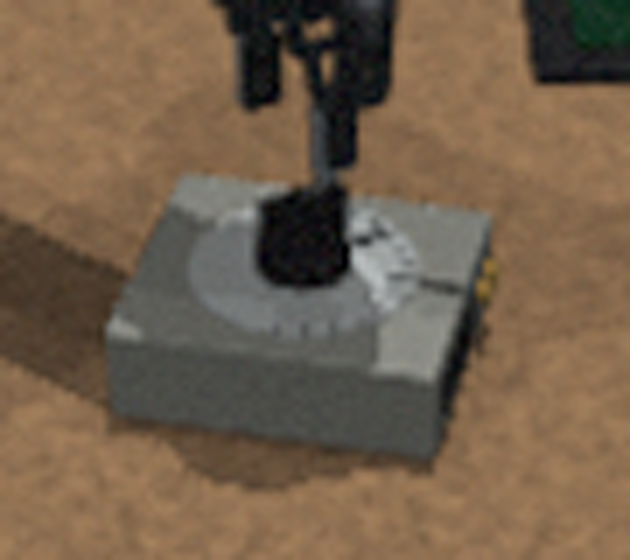

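The side view shows the fingers straddling the dial's bar, which is centred near (263,131) against a prediction of (262.4,132). Descend, grip and turn.

```bash
python3 -m handwheel '[[1,2,-25,0,0,0],[1,2,-45,0,0,0],[1,2,-53,0,0,0],[1,2,-53,0,0,0],[1,2,-53,0,0,0]]'; python3 -m handwheel '[[0,0,0,0,0,0],[0,0,0,0,0,0],[0,0,0,0,0,0],[0,0,0,0,0,0],[0,0,0,0,0,0],[0,0,0,0,0,0],[0,0,0,0,0,0]]' 1 20
```

```text
time: 8.15
tool_pos: [0.5097, 0.2852, 0.0788]
tcp_rot: [0.001, -0.26, 0.966, 0.0]
wrist_force: [-0.3, -0.5, 0.6]
grip_width: 0.06
grasp_force: 0.0
time: 8.85
tool_pos: [0.5084, 0.2874, 0.0782]
tcp_rot: [0.0, -0.261, 0.965, 0.002]
wrist_force: [-6.3, 5.1, 3.8]
grip_width: 0.0136
grasp_force: 25.3
```

```bash
python3 -m handwheel '[[-1,2,0,0,0,0],[-1.5,2.5,0,0,0,-6],[-1.5,2.5,0,0,0,-12],[-1.5,2.5,0,0,0,-18],[-1.5,2.5,0,0,0,-24],[-1.5,2.5,0,0,0,-30],[-1.5,2.5,0,0,0,-36],[-1.5,2.5,0,0,0,-41],[-1.5,2.5,0,0,0,-43.8],[-1.5,2.5,0,0,0,-43.8],[-1.5,2.5,0,0,0,-43.8]]'; python3 -m handwheel '[[0,0,0,0,0,0],[0,0,0,0,0,0],[0,0,0,0,0,0],[0,0,0,0,0,0]]' 0.3; python3 -m handwheel '[[0,0,30,0,0,0],[0,0,75,0,0,0],[-30,-45,90,0,0,0],[-40,-90,100,0,0,0],[-50,-135,100,0,0,0],[-50,-180,100,0,0,0],[-50,-180,100,0,0,0]]'
python3 - <<'E'
from h import *
t=eyes.snapshot("top")[:,:,::-1];s=eyes.snapshot("side")[:,:,::-1]
cv2.imwrite("pics/t1.png",t)
f=lambda im,x,y,w,h,k:cv2.resize(im[y:y+h,x:x+w],(w*k,h*k),interpolation=cv2.INTER_CUBIC)
cv2.imwrite("pics/c7.png",np.hstack([f(t,120,190,50,75,8),f(s,245,120,45,75,8)]))
E
```

```text
time: 9.95
tool_pos: [0.5079, 0.2888, 0.0782]
tcp_rot: [0.001, 0.118, 0.993, 0.001]
wrist_force: [-0.5, 3.9, 4.0]
grip_width: 0.0137
grasp_force: 25.4
time: 10.35
tool_pos: [0.5074, 0.2875, 0.0768]
tcp_rot: [-0.0, 0.119, 0.993, -0.0]
wrist_force: [0.2, 0.1, 0.3]
grip_width: 0.0595
grasp_force: 0.0
time: 11.05
tool_pos: [0.4573, 0.1042, 0.1783]
tcp_rot: [0.001, 0.121, 0.993, 0.0]
wrist_force: [0.3, 0.2, 0.3]
grip_width: 0.0599
grasp_force: 0.0
```

View pics/c7.png

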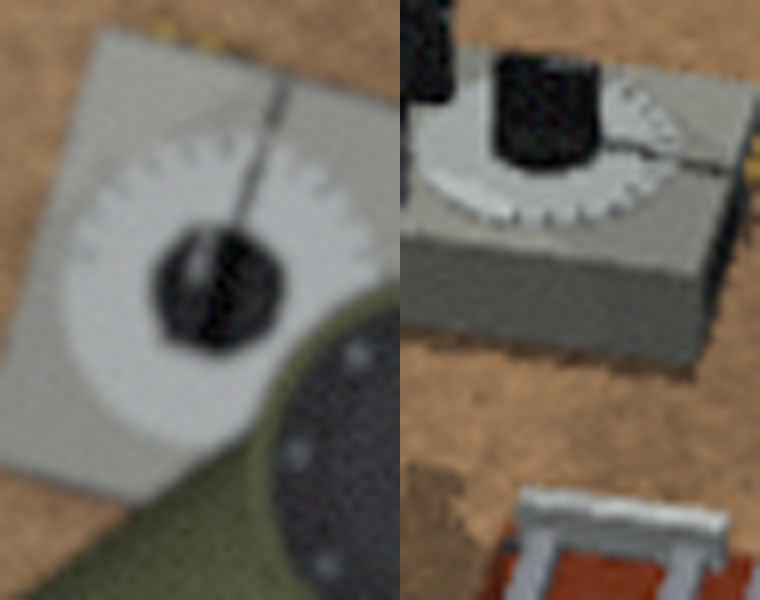

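In both views the pointer lies in line with the zero bar; in the top crop the dark line runs straight from (238,225) to (283,85). A line fit will give the residual angle.

Run:
```python
from h import *
t=cv2.cvtColor(cv2.imread("pics/t1.png"),cv2.COLOR_BGR2GRAY).astype(float)
pts=[]
for r in range(200,218):
    x0=(238+(225-((r-190+.5)*8))*45/140)/8-.5+120
    c=np.arange(int(round(x0))-3,int(round(x0))+4); v=t[r,c]; w=np.clip(np.median(v)-8-v,0,None)
    if w.sum()>15: pts.append(np.r_[(hit("top",((w*c).sum()/w.sum(),r),.058)[:2]),r])
P=np.array(pts); ang=lambda Q:np.degrees(np.polyfit(Q[:,0],Q[:,1],1)[0]*1)
for q in P: print(q.round(4))
C=np.array([.5076,.2880])
for q in P: print(int(q[2]),round(np.degrees(np.arctan2(q[1]-C[1],q[0]-C[0])),1),end="; ")
```

```text
[  0.5789   0.2678 201.    ]
[  0.576    0.2684 202.    ]
[  0.5731   0.2694 203.    ]
[  0.5703   0.2702 204.    ]
[  0.5674   0.2708 205.    ]
[  0.5588   0.2736 208.    ]
[  0.5559   0.2746 209.    ]
[  0.5531   0.2757 210.    ]
[  0.5502   0.2763 211.    ]
[  0.5474   0.2775 212.    ]
[  0.5445   0.2783 213.    ]
[  0.5416   0.2787 214.    ]
[  0.5388   0.2798 215.    ]
[  0.5359   0.281  216.    ]
[  0.5331   0.2816 217.    ]
201 -15.8; 202 -16.0; 203 -15.8; 204 -15.9; 205 -16.1; 208 -15.7; 209 -15.5; 210 -15.1; 211 -15.4; 212 -14.8; 213 -14.7; 214 -15.3; 215 -14.7; 216 -13.9; 217 -14.0;
```

Run:
```python
from h import *
for f in("top0","t1"):
    S=cv2.cvtColor(cv2.GaussianBlur(cv2.imread(f"pics/{f}.png"),(3,3),0),cv2.COLOR_BGR2HSV)[...,1].astype(float)
    def cross(v,i0):
        for i in range(len(v)-1):
            if v[i]>=60>v[i+1]: return i0+i+(v[i]-60)/(v[i]-v[i+1])
    L=[(cross(S[r,105:150],105),r) for r in range(200,243)]
    T=[(c,cross(S[180:215,c],180)) for c in range(137,177)]
    for nm,Q,i in(("left",L,0),("far",T,1)):
        P=np.array([hit("top",q,.056)[:2] for q in Q if None not in q],np.float32)
        vx,vy,x,y=cv2.fitLine(P,cv2.DIST_HUBER,0,.001,.001).ravel()
        a=np.degrees(np.arctan(vy/vx)) if i==0 else -np.degrees(np.arctan(vx/vy))
        print(f,nm,len(P),round(a,2),x,y)
```

```text
top0 left 43 -14.44 0.52088356 0.35574463
top0 far 40 -14.15 0.5859667 0.26516736
t1 left 43 -14.4 0.52088314 0.355777
t1 far 40 -14.37 0.5882383 0.2743658
```

The dial is within about 1° of zero, slightly counter-clockwise (case yaw −14.35°, tool yaw −13.7°). I regrip once to trim it.

```bash
python3 -m handwheel '[[0,45,0,0,0,0],[10,90,0,0,0,0],[30,135,-5,0,0,0],[50,180,-10,0,0,0],[50,180,-25,0,0,0],[50,180,-60,0,0,0],[50,180,-90,0,0,0],[50,180,-100,0,0,0],[50,180,-100,0,0,0]]'; python3 -m handwheel '[[0,0,0,0,0,0],[0,0,0,0,0,0],[0,0,0,0,0,0],[0,0,0,0,0,0],[0,0,0,0,0,0],[0,0,0,0,0,0],[0,0,0,0,0,-0.5],[0,0,0,0,0,-1],[0,0,0,0,0,-1],[0,0,0,0,0,-1]]' 1 20;  python3 -m handwheel '[[0,0,0,0,0,0],[0,0,0,0,0,0],[0,0,0,0,0,0],[0,0,0,0,0,0]]' 0.3; python3 -m handwheel '[[0,0,30,0,0,0],[0,0,75,0,0,0],[-30,-45,90,0,0,0],[-40,-90,100,0,0,0],[-50,-135,100,0,0,0],[-90,-180,120,0,0,0],[-100,-220,140,0,0,0],[-100,-220,140,0,0,0],[-100,-220,140,0,0,0]]'
python3 - <<'E'
from h import *
t=eyes.snapshot("top")[:,:,::-1];s=eyes.snapshot("side")[:,:,::-1]
f=lambda im,x,y,w,h,k:cv2.resize(im[y:y+h,x:x+w],(w*k,h*k),interpolation=cv2.INTER_CUBIC)
cv2.imwrite("pics/c8.png",np.hstack([f(t,120,190,50,75,8),f(s,220,120,90,140,4)[:600][:560,:].copy() if 0 else cv2.resize(s[120:270,215:305],(360,600),interpolation=cv2.INTER_CUBIC)]))
E
```

```text
time: 12.05
tool_pos: [0.5066, 0.2876, 0.0755]
tcp_rot: [-0.001, 0.119, 0.993, -0.001]
wrist_force: [0.7, -1.1, -0.1]
grip_width: 0.0599
grasp_force: 0.0
time: 13.05
tool_pos: [0.5083, 0.2889, 0.079]
tcp_rot: [0.001, 0.127, 0.992, 0.001]
wrist_force: [-0.7, 3.9, 5.6]
grip_width: 0.0135
grasp_force: 25.8
time: 13.45
tool_pos: [0.5074, 0.2875, 0.0768]
tcp_rot: [-0.0, 0.128, 0.992, -0.0]
wrist_force: [0.0, -0.5, -0.7]
grip_width: 0.0598
grasp_force: 0.0
time: 14.35
tool_pos: [0.4076, 0.0672, 0.2185]
tcp_rot: [0.001, 0.128, 0.992, 0.001]
wrist_force: [-0.4, 0.6, -0.4]
grip_width: 0.0597
grasp_force: 0.0
```

View pics/c8.png

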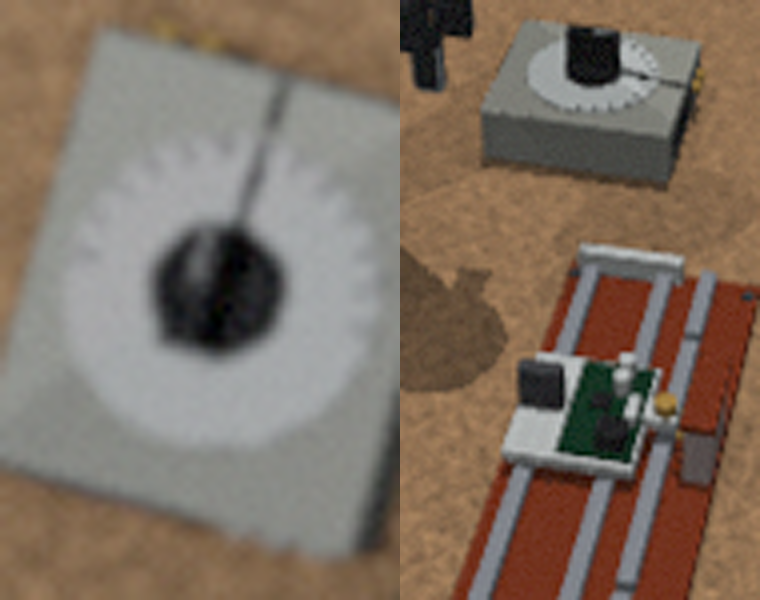

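The pointer runs in one line with the zero bar, from (240,222) to (283,85) in the crop. The carrier is still home beside the block, and the arm is clear of everything.

```bash
python3 -c "
from plant import hand_in
print(hand_in())"
```

```text
the job is handed in; nothing more can be done
None
```

The carrier sits in the test notch (measured within about 1 mm of it), the dial's pointer is at the zero mark (within about 1°), the arm is clear of everything, and I handed the job in at about 14.5 s of the 51 s allowed; no verdict came back.

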